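# Press a tube rack home against a sprung plunger with a straightedge

### The arm

A 6-joint arm with a two-finger parallel gripper is mounted at the origin on the work surface. World frame = base frame: x ahead of the robot, y to its left, z up, the work surface at z = 0. Lengths are in m, angles in rad, forces in N, time in s.
With the tool pointing down it reaches from about 0.225 to 0.875 m from the base axis. Payload 3.4 kg.
Tool frame: the origin (TCP) lies at the very end of the fingers, on their centre line; the grasp point (between the pads) lies 19 mm behind it; z points along the fingers, y is the line along which they close (so a half turn about z gives the same grasp; the last joint's range is limited). The gripper opens to 85 mm and grips with 20 to 120 N. Pads are 22 mm wide; open, the fingers measure 114 mm over their backs; the gripper's body (76 mm by 85 mm) begins 54 mm behind the grasp point. The pads swing forward as they close: fully open they stand 13 mm farther back than shut.
Start: joints at [1.133, 0.276, 1.505, -0, 1.361, -0.121], TCP at [0.179, 0.546, 0.231] pointing down, gripper open.
Joint ranges: [-2.89, 2.89], [-0.75, 2.08], [0.22, 2.7], [-1.18, 4.32], [0.11, 2.71], [-2.7, 2.7]. Speed limits (rad/s): [2.57, 2.57, 3.14, 3.14, 3.14, 3.14].

### API

Orientations are given as a unit quaternion [w, x, y, z].
In Python, from rig import manip gives the robot as it stands. The module is installed in compiled form; this text tells all that it offers.
- The arm moves only by the tool play_rows, never from a script. Its argument "motion" is a list of rows, each a list of 5 numbers: the shift along the tool's x, y, z in units of 40 mm (1.0 is 40 mm), then the turn about the tool's z in units of 10 degrees (1.0 is 10 degrees), then the finger opening in mm, from 0 to 85.4. A call has 1 to 5 rows; each row is the pose to reach, as a shift and turn from the pose commanded when the call began, along the tool's axes at that moment; what a row does not reach only later rows make up. A row lasts 1/8 s, in which the tool goes at most 62.5 mm and 10.7 degrees, less where a joint would pass 70% of its speed; a pose out of reach is approached as far as the arm can. A call with a gripper value outside its range is refused whole. The fingers move at their own pace and stop on an object; "newtons" is the grip in N (left out, the last holds). Time passes only in rows, so rows that repeat a pose let the fingers close. It gives the time, the measured TCP pose, the force, the opening and the grip force at its end, in the units of the state.
- manip.get_state(): the state, without advancing time (a new reading comes with each control period).
- manip.get_image(name): name is "scene" or "top" or "wrist"; returns a dict with "img" (384x512x3 uint8, red, green, blue), "range_z" (384x512 float32, m along the optical axis (not along the pixel's ray), 0 where there is no reading), "fx", "fy", "cx", "cy" (pixels), "R" (3x3) and "t" (3): a world point X has camera coordinates R X + t. Camera axes: x right, y down, z forward; pixel columns grow to the right and rows downward; lengths in m; the calibration is good to about 2 mm. A picture is of the moment at which its call begins.
- manip.sign_off(): hands the job in; it is judged then, once.
The state is a dict: "clock": time; "qpos": joint angles; "qd": joint speeds; "effort": joint torques, N m; "position": TCP position; "ee_rot": TCP orientation; "contact_force": force on the tool from outside, world axes, zero at the start; "moment": the same for the moment, N m; "width": finger opening in m; "gripper_force": force on a finger pad.
Only numpy, scipy, OpenCV 4.12 (cv2) and the standard library are available. Lean on these libraries where they do the work, as an engineer would, in place of code of your own. Each camera call takes 0.05 s, during which the arm holds its last target. There are 200 camera calls.

### The job

Pick up the aluminium straightedge, lay its flat face flush, low down and about centred, against the near long side of the blue tube rack in the locating nest, and with it push the rack squarely against the sprung plunger until the rack is firmly on both stop posts. Push with the straightedge only, do not ram the rack, and leave the other things on the bench alone. Finish while still holding the straightedge and keeping the rack pressed on the stops: do not let go, because the spring pushes the rack back.

Things in the scene. Friction and masses are not known exactly. Their poses are not given: they have to be found in the camera images.
- nest: Fixed locating nest: aluminium base plate 160 wide (y), 8 thick, from x = -155 to +165, with a grey back block 160 wide whose face is at x = +115 and top at z = 53. Origin: at bench level on the plate's middle line. +x is the pushing direction, from the open near end to the stops; z up. No side guides.
- stops: Two fixed steel stop posts, 16 in diameter, pointing from the back block to the near end at y = +48 and -48 of the nest, axes 24 above the bench. Origin and axes are those of the nest; their flat ends (the hard stop) are at x = +75 of the nest, so the seated rack's centre is at x = +32.
- plunger (a joint): Travel (m) of the sprung plunger between the posts, along the nest's +x: 0 fully out, 0.015 when the rack is on the stops, 0.022 at most. The spring pushes back with 2 N at 0 plus 400 N/m (8 N at 0.015); the slick rack's friction adds about 1 N.
- plunger_tip (a point): Middle of the plunger's end face (steel pin 14 in diameter, axis 28 above the bench at y = 0 of the nest); at x = +60 of the nest when fully out, 15 nearer than the stop plane.
- rack: Loose low tube rack of slick blue plastic, 86 (x) x 128 (y) x 28 high, 28 small round wells on top (some caps stand 3 higher), about 0.25 kg. It starts on the nest's base plate, short of the plunger, up to about 5 degrees askew to the nest. Origin: centre of its underside; its +x side faces the stops.
- rack_near (a point): Middle of the rack's near long side (its -x face), 14 above its underside.
- straightedge: Loose aluminium L-section straightedge standing on its foot on the bench, left or right of the nest, about 0.5 kg: upright blade 12 thick (x) x 140 long (y) x 80 high, foot 8 thick. Origin: bottom middle of the flat working face, which looks along +x, roughly away from the robot; blade from x = -12 to 0, foot from x = -48 to -12; z up.
- straightedge_grip (a point): Place to pinch the blade from above, across its 12 thickness: mid-length, middle of the thickness (x = -6), 58 above its underside, so the fingertips stay above the 28 high rack.
- tip_box: Bystander: tip box 85 x 120 x 67 high, across the nest from the straightedge. Origin under its centre.
- reagent: Bystander: reagent bottle, 68 in diameter, 130 high. Origin under its centre.
- tube_stand: Bystander: empty blue tube stand 90 x 150 x 65 high. Origin under its centre.

How it is judged:
By the outcome, as a careful person would: the job done as asked, in the order asked, and still so for the second after the job is handed in, while the arm keeps its last pose, push and grip.
It also fails if it takes over 61 s, if anything falls off the work surface, if the arm or the gripper's body presses on something with over 40 N, if the wrist force passes 120 N, or if a joint passes its speed limit or range.

## Working session

There is one attempt and no reset: what is moved stays moved. The work goes in short steps, Python scripts to look and compute and a tool call to move; the robot and the scene stay as the last step left them, time stands still between calls to the robot, and variables do not carry over. Pictures are saved under pics/ and viewed, at most 10 in all, crops included, and the job is handed in when it is done.

Besides the shell and the picture viewer there is one more tool, called as name(argument=value, ...), one argument or row to a line, values as JSON. play_rows: Moves the arm, as the interface text tells. Its arguments: {"type":"object","properties":{"motion":{"type":"array","items":{"type":"array","items":{"type":"number"}}},"newtons":{"type":"number"}},"required":["motion"]}

```bash
mkdir -p pics; cat > h.py <<'E'
import numpy as np, cv2
from rig import manip
def grab(name,fn=None):
    d=manip.get_image(name)
    np.savez(f'pics/{fn or name}.npz',**d)
    cv2.imwrite(f'pics/{fn or name}.png',cv2.resize(d['img'][:,:,::-1],None,fx=1.5,fy=1.5,interpolation=cv2.INTER_CUBIC))
    return d
def cloud(d):
    v,u=np.mgrid[0:384,0:512]; z=d['range_z']
    c=np.stack([(u-d['cx'])/d['fx']*z,(v-d['cy'])/d['fy']*z,z],-1)
    return (c-d['t'])@d['R']
E
python3 - <<'E'
from h import *
for n in('top','scene'): 
    d=grab(n); print(n,d['fx'],d['R'].round(3).tolist(),d['t'])
s=manip.get_state(); print(s)
E
```

```text
top 428.9508955491743 [[-0.002, -1.0, -0.007], [-0.994, 0.002, -0.111], [0.111, 0.007, -0.994]] [-0.00206395  0.56702479  1.0863276 ]
scene 423.6933265477962 [[-0.586, 0.81, 0.02], [0.455, 0.349, -0.819], [-0.67, -0.471, -0.574]] [ 0.3206632  -0.21281006  1.37097807]
{'clock': 0.1, 'qpos': array([ 1.13296104e+00,  2.76516722e-01,  1.50602267e+00,  2.94039319e-06,
        1.36072697e+00, -1.20954626e-01]), 'qd': array([-9.77686995e-05, -2.82236115e-03, -2.97353543e-03, -7.99016165e-05,
       -8.71765870e-04,  1.08252996e-03]), 'effort': array([ 2.31150123e-03, -4.17700088e+01, -2.46408230e+01, -1.16454285e-05,
        5.81210770e-03, -7.30951768e-06]), 'position': array([0.1789426 , 0.54593213, 0.23052837]), 'ee_rot': array([-2.32165089e-04,  1.57778516e-01,  9.87474172e-01, -8.04008298e-04]), 'contact_force': array([-0.88652456, -0.21434652, -0.45036464]), 'moment': array([-0.01210284,  0.00511847, -0.00171797]), 'gripper_force': 0.0, 'width': 0.08511501076692897}
```

View pics/top.png

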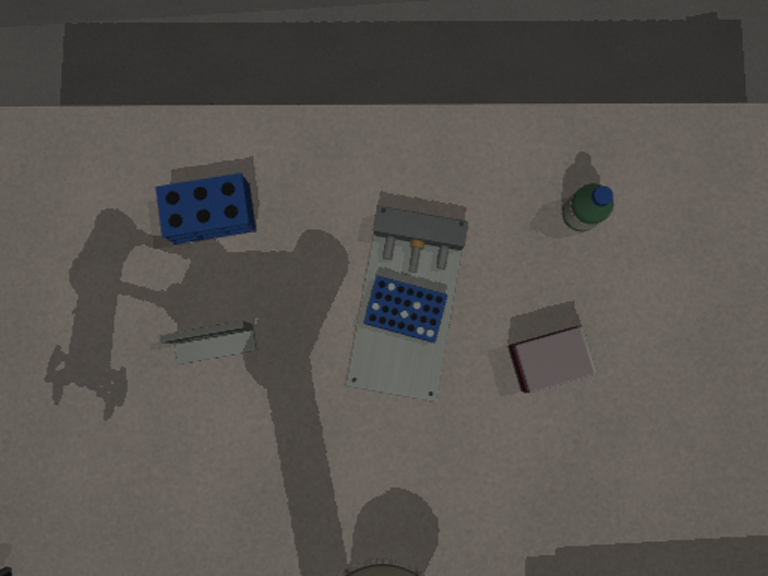

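The top view shows the straightedge at about (210,343), the nest axis from (395,390) to (420,225), and the rack at (405,308). The tube stand, bottle and tip box are clear of the path. I'll measure with the depth data next.

```bash
python3 - <<'E'
from h import *
for n in('top','scene'):
    d=dict(np.load(f'pics/{n}.npz')); P=cloud(d); I=d['img'].astype(int)
    x,y,z=P[...,0],P[...,1],P[...,2]; ok=d['range_z']>0
    def rect(m,name):
        p=P[m]; 
        if len(p)<15: print(n,name,len(p));return
        (c,s,a)=cv2.minAreaRect(p[:,:2].astype(np.float32)*1000)
        print(n,name,len(p),'c',np.round(c,1),'s',np.round(s,1),'a',round(a,2),'z',np.round(np.percentile(p[:,2],[5,50,95]),4))
    box=lambda x0,x1,y0,y1:ok&(x>x0)&(x<x1)&(y>y0)&(y<y1)
    se=box(.25,.5,.15,.42)
    rect(se&(z>.07)&(z<.09),'blade top'); rect(se&(z>.005)&(z<.012),'foot'); 
    ne=box(.2,.75,-.15,.12)
    rect(ne&(z>.045)&(z<.06),'block top'); rect(ne&(z>.005)&(z<.011),'plate'); 
    blue=(I[...,2]>1.5*I[...,0]+20)
    rect(ne&(z>.031)&(z<.0375)&(x<.56),'rack top')
    rect(ne&blue&(z>.030)&(z<.042),'rack blue')
    if n=='top':
        print('bench z',np.median(z[box(.25,.35,.05,.12)]))
E
```

```text
top blade top 152 c [496.1 318. ] s [12.2 97.4] a 9.68 z [0.0761 0.0807 0.0842]
top foot 835 c [375.8 286.2] s [263.9 248.3] a 89.92 z [0.0052 0.0078 0.0112]
top block top 1070 c [682.3 -66.4] s [160.1  46.2] a 79.79 z [0.0497 0.0535 0.0566]
top plate 3732 c [475.  -15.2] s [546.7 269.2] a 0.14 z [0.0054 0.0083 0.0106]
top rack top 740 c [536.5 -39. ] s [127.8  77.3] a 74.91 z [0.0328 0.0357 0.0373]
top rack blue 1079 c [540.3 -40.5] s [126.8  85. ] a 74.77 z [0.0332 0.0365 0.0399]
bench z 0.0007027739280587575
scene blade top 197 c [495.5 319.6] s [14.7 94.2] a 7.22 z [0.0711 0.0798 0.0821]
scene foot 47 c [496.6 344.5] s [ 5.3 45.5] a 7.7 z [0.0055 0.0085 0.0112]
scene block top 1086 c [684.5 -66.4] s [162.4  47.1] a 80.04 z [0.0473 0.0533 0.0552]
scene plate 2342 c [511.8 -35.5] s [163.3 407.5] a 79.74 z [0.0064 0.0085 0.0103]
scene rack top 583 c [535.3 -38.5] s [131.4  74.5] a 77.43 z [0.0345 0.0364 0.0374]
scene rack blue 958 c [543.4 -40.2] s [130.3  87.6] a 74.84 z [0.0324 0.0364 0.0382]
```

View pics/scene.png

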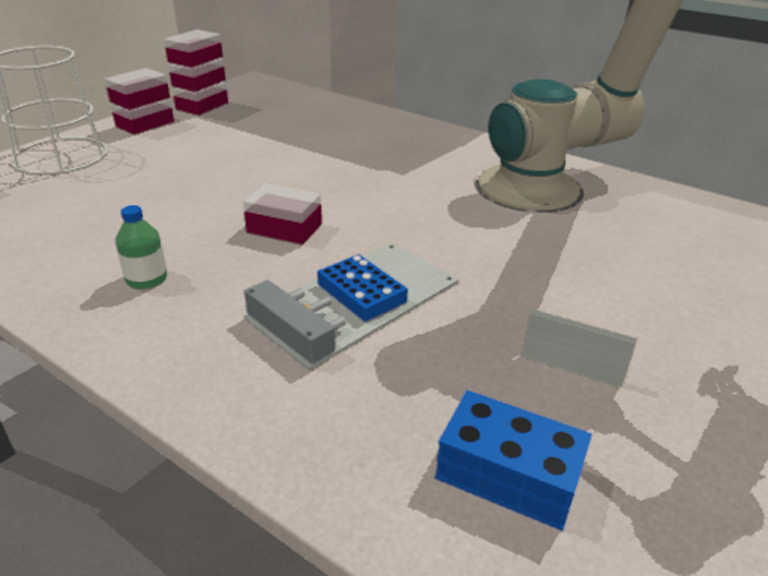

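```bash
python3 - <<'E'
from h import *
for n in('top','scene'):
    d=dict(np.load(f'pics/{n}.npz')); P=cloud(d); I=d['img'].astype(int)
    x,y,z=P[...,0],P[...,1],P[...,2]; ok=d['range_z']>0
    box=lambda x0,x1,y0,y1:ok&(x>x0)&(x<x1)&(y>y0)&(y<y1)
    def rect(m,name):
        p=P[m].astype(np.float32)
        (c,s,a)=cv2.minAreaRect(p[:,:2]*1000)
        print(n,name,len(p),'c',np.round(c,1),'s',np.round(s,1),'a',round(a,2),'med',np.median(p,0).round(4),'z',np.round(np.percentile(p[:,2],[5,50,95]),4))
    se=box(.4,.6,.15,.42)&~((I[...,2]>1.5*I[...,0]+20))
    rect(se&(z>.070)&(z<.09),'blade top')
    rect(se&(z>.015)&(z<.09),'blade all')
    rect(se&(z>.005)&(z<.012),'foot')
    # rack near edge & plate edges
    q=box(.3,.75,-.17,.1)
    rect(q&(z>.0055)&(z<.0105),'plate')
    v=se&(z>.02)&(z<.07)
    p=P[v]; 
    if len(p)>50:
        c=p.mean(0); w=np.linalg.svd(p-c,full_matrices=False)[2][2]; print('face normal',w,np.degrees(np.arctan(w[1]/w[0])),c)
E
```

```text
top blade top 294 c [499.9 297.6] s [ 12.3 138.9] a 10.0 med [0.4988 0.2976 0.0806] z [0.0758 0.0806 0.0843]
top blade all 429 c [489.1 295.7] s [ 34.5 139.6] a 9.77 med [0.4987 0.2938 0.079 ] z [0.0239 0.079  0.0836]
top foot 786 c [499.6 284.5] s [266.9 198.9] a 89.92 med [0.4762 0.2927 0.0081] z [0.0052 0.0081 0.0113]
top plate 3190 c [520.  -35.2] s [267.9 435.4] a 89.81 med [ 0.4834 -0.0337  0.0083] z [0.0059 0.0083 0.0102]
face normal [-0.97975291 -0.1998974   0.01119171] 11.5316916887054 [0.49673873 0.28711466 0.04590943]
scene blade top 547 c [501.6 297.8] s [ 16.4 139.6] a 10.23 med [0.5033 0.3009 0.0791] z [0.071  0.0791 0.0818]
scene blade all 2075 c [502.2 297.8] s [ 17.7 139.9] a 10.23 med [0.5051 0.3009 0.0532] z [0.0189 0.0532 0.0808]
scene foot 171 c [505.4 298.9] s [  6.3 138.3] a 10.28 med [0.5053 0.3031 0.0087] z [0.0056 0.0087 0.0116]
scene plate 2248 c [512.  -36.4] s [162.8 407.2] a 80.14 med [ 0.5248 -0.0096  0.0084] z [0.0066 0.0084 0.01  ]
face normal [-9.84487117e-01 -1.75455080e-01  7.93886540e-04] 10.105145269944053 [0.50571898 0.30040356 0.04543177]
```

```bash
cat >> h.py <<'E'
from scipy.spatial.transform import Rotation as Ro
def goto(x,y,z,yaw):
    """units for the TCP to reach x,y,z with tool y axis (mod 180) at yaw deg"""
    s=manip.get_state(); q=s['ee_rot']; R=Ro.from_quat([*q[1:],q[0]]).as_matrix()
    sh=R.T@(np.array([x,y,z])-s['position'])/.04
    a=np.degrees(np.arctan2(R[1,1],R[0,1])); t=(yaw-a+90)%180-90
    print('t',round(s['clock'],2),'pos',s['position'].round(4),'yaw',round(a,2),'tilt',R[:,2].round(3),'F',s['contact_force'].round(1),'w',round(s['width'],4),'gf',round(s['gripper_force'],1))
    print('shift',sh.round(3),'turn',round(-t/10,3),'q',s['qpos'].round(2))
E
python3 -c "
from h import *
goto(.500,.2977,.14,10.1)"
```

```text
t 0.1 pos [0.1789 0.5459 0.2305] yaw 71.84 tilt [-0.001 -0.002 -1.   ] F [-0.9 -0.2 -0.5] w 0.0851 gf 0.0
shift [-9.561 -3.392  2.267] turn 6.174 q [ 1.13  0.28  1.51  0.    1.36 -0.12]
```

play_rows(
  motion=[
    [-1.3,-0.4,0.2,0.9,60],
    [-2.7,-0.9,0.5,1.9,60],
    [-4.0,-1.4,0.8,2.9,60],
    [-5.3,-1.9,1.1,3.9,60],
    [-6.6,-2.3,1.3,4.9,60],
  ],
)

```text
clock: 0.72
position: [0.402, 0.3751, 0.1784]
ee_rot: [-0.0, 0.555, 0.832, -0.001]
contact_force: [0.6, 0.6, -0.3]
width: 0.0598
gripper_force: 0.0
```

```bash
python3 -c "
from h import *
goto(.500,.2977,.14,10.1)"
```

```text
t 0.72 pos [0.402  0.3751 0.1784] yaw 22.51 tilt [-0.001 -0.001 -1.   ] F [ 0.6  0.6 -0.3] w 0.0598 gf 0.0
shift [-2.725  1.523  0.959] turn 1.241 q [0.62 0.27 1.64 0.   1.22 0.23]
```

play_rows(
  motion=[
    [-1.0,0.5,0.3,0.5,60],
    [-2.0,1.0,0.6,0.9,60],
    [-2.725,1.52,0.9,1.24,60],
    [-2.725,1.52,0.96,1.24,60],
    [-2.725,1.52,0.96,1.24,60],
  ],
)

```text
clock: 1.35
position: [0.4988, 0.2999, 0.1404]
ee_rot: [-0.001, 0.64, 0.769, -0.001]
contact_force: [0.2, 0.2, -0.4]
width: 0.06
gripper_force: 0.0
```

```bash
python3 - <<'E'
from h import *
d=grab('wrist'); P=cloud(d); z=P[...,2]; 
I=d['img'].astype(int)
m=(d['range_z']>0)&(abs(z-.08)<.006)&(abs(P[...,0]-.5)<.05)&(abs(P[...,1]-.3)<.1)
print(m.sum())
if m.sum()>20: print(cv2.minAreaRect(P[m][:,:2].astype(np.float32)*1000))
goto(.500,.2977,.039,10.1)
E
```

```text
2730
((498.9244689941406, 298.49114990234375), (11.503683090209961, 139.62303161621094), 10.077467918395996)
t 1.4 pos [0.4987 0.3003 0.1408] yaw 10.5 tilt [-0.001  0.    -1.   ] F [-0.   0.5  0.3] w 0.0601 gf 0.0
shift [-0.072  0.022  2.545] turn 0.04 q [0.42 0.35 1.63 0.   1.16 0.24]
```

View pics/wrist.png

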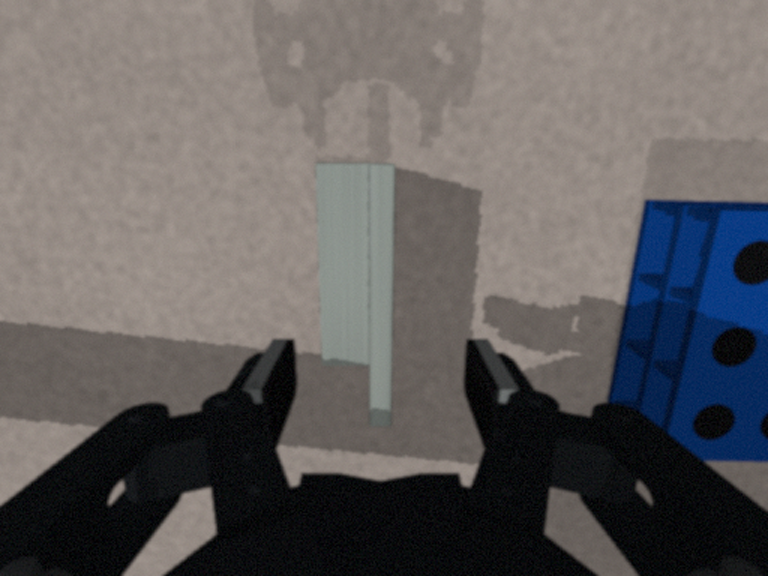

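The wrist view shows the blade at columns 370–393, centred between the fingers and parallel to the pads. I'll lower onto it.

play_rows(
  motion=[
    [-0.06,0.01,1.0,0.04,60],
    [-0.06,0.01,2.0,0.04,60],
    [-0.06,0.01,2.54,0.04,60],
    [-0.06,0.01,2.54,0.04,60],
  ],
)

```text
clock: 1.9
position: [0.4984, 0.298, 0.0382]
ee_rot: [-0.001, 0.642, 0.767, -0.002]
contact_force: [-0.0, -0.3, 0.1]
width: 0.0599
gripper_force: 0.0
```

play_rows(
  motion=[
    [0,0,0,0,11],
    [0,0,0,0,5],
    [0,0,0,0,0],
    [0,0,0,0,0],
    [0,0,0,0,0],
  ],
  newtons=100,
)

```text
clock: 2.52
position: [0.5011, 0.2981, 0.0407]
ee_rot: [0.0, 0.643, 0.766, 0.001]
contact_force: [-1.3, 0.9, 6.5]
width: 0.0106
gripper_force: 98.3
```

```bash
python3 -c "
from h import *
goto(.500,.2977,.16,10.1)"
```

```text
t 2.52 pos [0.5011 0.2981 0.0407] yaw 10.04 tilt [ 0.002  0.001 -1.   ] F [-1.3  0.9  6.5] w 0.0106 gf 98.3
shift [-2.000e-03 -2.200e-02 -2.982e+00] turn -0.006 q [0.42 0.45 1.75 0.   0.93 0.24]
```

play_rows(
  motion=[
    [0,0,-0.3,0,0],
    [0,0,-0.8,0,0],
    [0,0,-1.4,0,0],
    [0,0,-2.0,0,0],
    [0,0,-2.0,0,0],
  ],
)

```text
clock: 3.15
position: [0.5018, 0.298, 0.121]
ee_rot: [0.001, 0.642, 0.766, 0.002]
contact_force: [-0.5, 0.7, -5.4]
width: 0.0108
gripper_force: 97.7
```

```bash
python3 -c "
from h import *
goto(.4696,-.0205,.12,-15.2)"
```

```text
t 3.15 pos [0.5018 0.298  0.121 ] yaw 10.05 tilt [ 0.004  0.002 -1.   ] F [-0.5  0.7 -5.4] w 0.0108 gf 97.7
shift [-7.701 -2.181  0.01 ] turn 2.525 q [ 0.42  0.37  1.66 -0.    1.11  0.24]
```

play_rows(
  motion=[
    [-0.5,-0.15,0,0.2,0],
    [-1.4,-0.4,0,0.5,0],
    [-2.4,-0.7,0,0.8,0],
    [-3.4,-1.0,0,1.2,0],
    [-4.4,-1.3,0,1.5,0],
  ],
)

```text
clock: 3.78
position: [0.478, 0.1129, 0.1179]
ee_rot: [-0.001, 0.738, 0.675, -0.002]
contact_force: [0.9, 0.0, -4.8]
width: 0.0108
gripper_force: 97.5
```

```bash
python3 -c "
from h import *
goto(.4696,-.0205,.12,-15.2)"
```

```text
t 3.77 pos [0.478  0.1129 0.1179] yaw -5.1 tilt [-0.003 -0.001 -1.   ] F [ 0.9  0.  -4.8] w 0.0108 gf 97.5
shift [-3.34   0.087 -0.049] turn 1.01 q [ 0.09  0.25  1.85 -0.    1.04  0.18]
```

play_rows(
  motion=[
    [-1.0,0.03,0,0.3,0],
    [-2.0,0.06,0,0.6,0],
    [-2.9,0.09,0,0.9,0],
    [-3.3,0.09,0,1.01,0],
    [-3.3,0.09,0,1.01,0],
  ],
)

```text
clock: 4.4
position: [0.4712, -0.0173, 0.1185]
ee_rot: [-0.001, 0.794, 0.607, -0.001]
contact_force: [-0.3, -0.2, -4.5]
width: 0.0108
gripper_force: 97.5
```

```bash
python3 - <<'E'
from h import *
goto(.4696,-.0205,.052,-15.2)
for n in('top','scene'):
    d=grab(n,n+'2'); P=cloud(d); I=d['img'].astype(int); z=P[...,2]
    m=(d['range_z']>0)&(I[...,2]>1.5*I[...,0]+20)&(z>.030)&(z<.042)&(abs(P[...,0]-.53)<.1)&(abs(P[...,1]+.04)<.12)
    print(n,m.sum(),cv2.minAreaRect(P[m][:,:2].astype(np.float32)*1000))
d=grab('wrist','wrist2'); P=cloud(d); z=P[...,2]; I=d['img'].astype(int)
m=(d['range_z']>0)&(I[...,2]>1.5*I[...,0]+20)&(z>.030)&(z<.042)
print('wrist rack',m.sum(), m.sum()>20 and cv2.minAreaRect(P[m][:,:2].astype(np.float32)*1000))
E
```

```text
t 4.4 pos [ 0.4712 -0.0173  0.1185] yaw -15.19 tilt [-0.002  0.001 -1.   ] F [-0.3 -0.2 -4.5] w 0.0108 gf 97.5
shift [-0.088 -0.014  1.664] turn 0.001 q [-0.18  0.22  1.89  0.    1.03  0.08]
top 334 ((567.7252197265625, -48.18363952636719), (125.79621887207031, 30.858320236206055), 76.02726745605469)
scene 963 ((542.7505493164062, -40.60004425048828), (129.8044891357422, 87.01937866210938), 74.73829650878906)
wrist rack 10486 ((539.5427856445312, -39.87824249267578), (126.95169830322266, 85.44529724121094), 74.8119125366211)
```

View pics/wrist2.png

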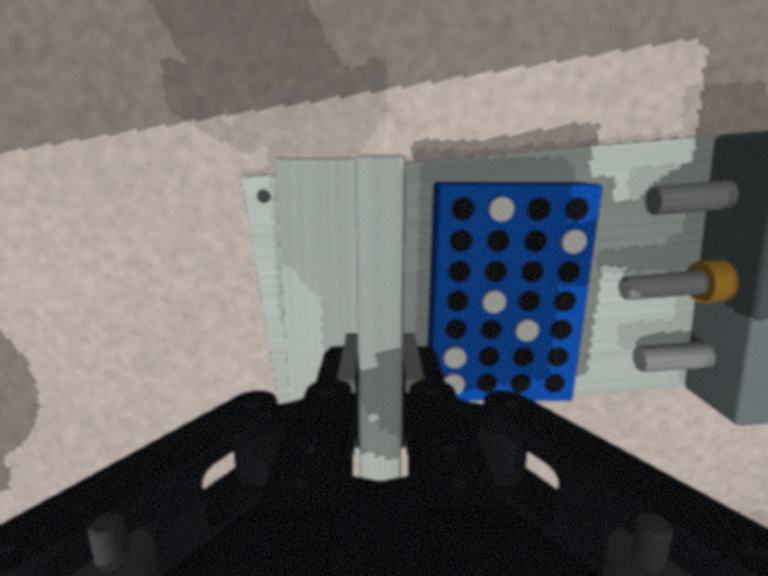

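View pics/scene2.png

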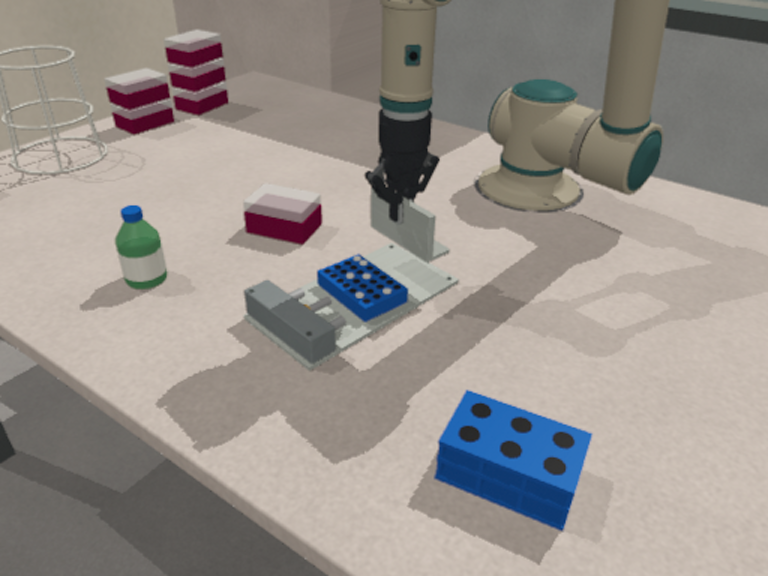

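The wrist view shows the blade at columns 357–405, parallel to the rack's near side at about column 435 and level. The scene view shows it held upright behind the rack. I'll lower it now.

play_rows(
  motion=[
    [-0.04,-0.01,0.5,0,0],
    [-0.08,-0.02,1.1,0,0],
    [-0.08,-0.02,1.5,0,0],
    [-0.08,-0.02,1.62,0,0],
    [-0.08,-0.02,1.62,0,0],
  ],
)

```text
clock: 5.18
position: [0.4708, -0.0188, 0.0545]
ee_rot: [-0.0, 0.793, 0.609, 0.0]
contact_force: [0.5, 0.6, -4.2]
width: 0.0107
gripper_force: 97.4
```

```bash
python3 - <<'E'
from h import *
d=manip.get_image('wrist'); P=cloud(d); z=P[...,2]; I=d['img'].astype(int)
m=(d['range_z']>0)&(I[...,2]>1.5*I[...,0]+20)&(z>.030)&(z<.042)
print('wrist rack',m.sum(), m.sum()>20 and cv2.minAreaRect(P[m][:,:2].astype(np.float32)*1000))
m=(d['range_z']>0)&(abs(z-.093)<.006)&(P[...,0]<.52)&(I.sum(-1)>220)
print('blade',m.sum(), cv2.minAreaRect(P[m][:,:2].astype(np.float32)*1000),np.median(z[m]))
goto(.4932,-.0269,.052,-15.2)
E
```

```text
wrist rack 16023 ((539.5233154296875, -39.89283752441406), (127.47547912597656, 85.75687408447266), 75.1514663696289)
blade 6673 ((463.9847717285156, 7.844352722167969), (91.42192840576172, 42.78209686279297), 78.84649658203125) 0.09378057753718104
t 5.22 pos [ 0.4712 -0.019   0.0549] yaw -15.0 tilt [ 0.001  0.    -1.   ] F [-0.2 -0.2 -4.4] w 0.0111 gf 97.4
shift [-0.048  0.583  0.073] turn 0.02 q [-0.19  0.3   1.98  0.    0.86  0.07]
```

play_rows(
  motion=[
    [-0.03,0.1,0.07,0.02,0],
    [-0.05,0.2,0.07,0.02,0],
    [-0.05,0.3,0.07,0.02,0],
    [-0.05,0.4,0.07,0.02,0],
    [-0.05,0.45,0.07,0.02,0],
  ],
)

```text
clock: 5.85
position: [0.488, -0.0262, 0.0517]
ee_rot: [0.0, 0.795, 0.607, 0.0]
contact_force: [0.0, -0.3, -4.4]
width: 0.0105
gripper_force: 97.4
```

play_rows(
  motion=[
    [0,0.03,0,0,0],
    [0,0.06,0,0,0],
    [0,0.09,0,0,0],
    [0,0.12,0,0,0],
    [0,0.15,0,0,0],
  ],
)

```text
clock: 6.48
position: [0.4933, -0.0276, 0.0517]
ee_rot: [-0.0, 0.795, 0.607, 0.0]
contact_force: [-0.3, 0.7, -4.6]
width: 0.0108
gripper_force: 97.4
```

```bash
cat > m.py <<'E'
from h import *
d=grab('wrist','w_last'); P=cloud(d); z=P[...,2]; I=d['img'].astype(int)
m=(d['range_z']>0)&(I[...,2]>1.5*I[...,0]+20)&(z>.030)&(z<.042)
print('wrist rack',m.sum(), cv2.minAreaRect(P[m][:,:2].astype(np.float32)*1000))
d=grab('scene','s_last'); P=cloud(d); z=P[...,2]; I=d['img'].astype(int)
m=(d['range_z']>0)&(I[...,2]>1.5*I[...,0]+20)&(z>.030)&(z<.042)&(abs(P[...,0]-.55)<.12)&(abs(P[...,1]+.04)<.12)
print('scene rack',m.sum(), cv2.minAreaRect(P[m][:,:2].astype(np.float32)*1000))
e=np.array([np.cos(np.radians(-10.1)),np.sin(np.radians(-10.1))]); o=np.array([.5456,-.0416])
g=o-e*.017   # seated TCP
s=manip.get_state(); r=s['position'][:2]-o; print('nest xy of tcp',(r@e).round(4),(e[0]*r[1]-e[1]*r[0]).round(4))
goto(*g,.052,-10.1)
E
python3 m.py
```

```text
wrist rack 14406 ((541.0341796875, -40.484893798828125), (127.44723510742188, 82.31794738769531), 74.80725860595703)
scene rack 952 ((543.3385009765625, -39.84113311767578), (129.16278076171875, 88.53370666503906), 74.19120788574219)
nest xy of tcp -0.0537 0.0046
t 6.58 pos [ 0.4935 -0.0277  0.0517] yaw -15.25 tilt [ 0.  0. -1.] F [-0.7 -0.5 -5.4] w 0.0108 gf 97.4
shift [-0.032  0.925 -0.006] turn -0.515 q [-0.2   0.33  1.94  0.    0.88  0.07]
```

View pics/w_last.png

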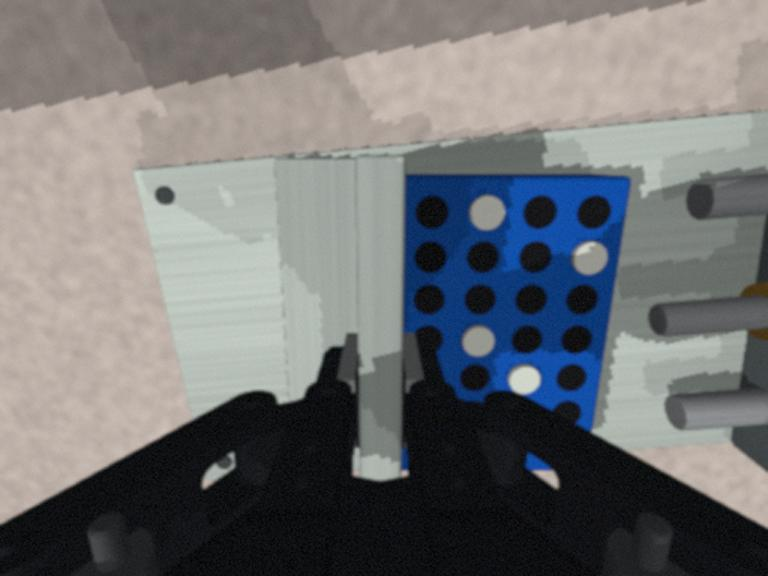

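The blade's face is now at the rack's near side: column 405, parallel, with both ends roughly matched. I'll close flush first, then push gently while squaring to the nest.

play_rows(
  motion=[
    [0,0.02,0,0,0],
    [0,0.04,0,0,0],
    [0,0.06,0,0,0],
    [0,0.08,0,0,0],
    [0,0.1,0,0,0],
  ],
)

```text
clock: 7.2
position: [0.4971, -0.0287, 0.0516]
ee_rot: [-0.0, 0.795, 0.607, -0.0]
contact_force: [-1.6, 0.1, -5.3]
width: 0.0108
gripper_force: 97.4
```

```bash
python3 m.py
```

```text
wrist rack 14286 ((544.5713500976562, -41.454376220703125), (127.33585357666016, 81.96790313720703), 74.7358169555664)
scene rack 953 ((546.4413452148438, -41.173683166503906), (130.07325744628906, 88.13529205322266), 74.58216094970703)
nest xy of tcp -0.0498 0.0042
t 7.3 pos [ 0.4973 -0.0287  0.0517] yaw -15.25 tilt [ 0.  0. -1.] F [-1.2 -0.2 -4.3] w 0.0108 gf 97.4
shift [-0.032  0.826 -0.008] turn -0.515 q [-0.2   0.34  1.93  0.    0.88  0.07]
```

play_rows(
  motion=[
    [-0.0,0.06,0,-0.1,0],
    [-0.01,0.12,0,-0.2,0],
    [-0.01,0.18,0,-0.3,0],
    [-0.01,0.24,0,-0.4,0],
    [-0.015,0.3,0,-0.51,0],
  ],
)

```text
clock: 7.92
position: [0.5088, -0.0325, 0.0517]
ee_rot: [0.0, 0.766, 0.642, 0.0]
contact_force: [-0.7, -0.3, -5.0]
width: 0.0109
gripper_force: 97.6
```

```bash
python3 m.py
```

```text
wrist rack 14189 ((557.1610717773438, -41.10308837890625), (127.05585479736328, 81.875244140625), 80.06134796142578)
scene rack 975 ((558.640380859375, -40.98552703857422), (130.18760681152344, 89.46804809570312), 80.45301818847656)
nest xy of tcp -0.0374 0.0025
t 8.03 pos [ 0.5092 -0.0325  0.0517] yaw -10.12 tilt [ 0.001 -0.    -1.   ] F [-0.5  0.  -4.5] w 0.011 gf 97.5
shift [-0.063  0.51  -0.006] turn -0.002 q [-0.2   0.35  1.9   0.    0.89 -0.02]
```

View pics/w_last.png

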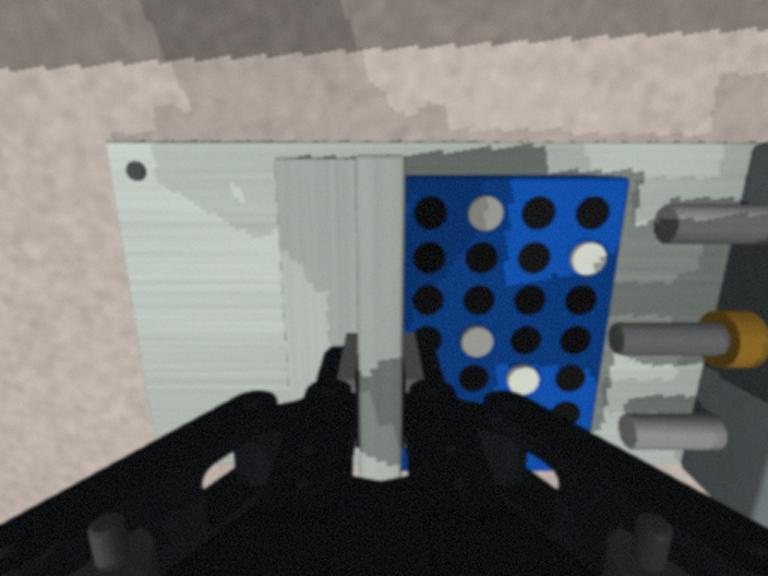

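The rack is square to the nest and still flush on the blade (column 405). The plunger end is just ahead at about (612,337). I'll push on.

play_rows(
  motion=[
    [0,0.05,0,0,0],
    [0,0.1,0,0,0],
    [0,0.15,0,0,0],
    [0,0.2,0,0,0],
    [0,0.25,0,0,0],
  ],
)

```text
clock: 8.65
position: [0.517, -0.0339, 0.0514]
ee_rot: [-0.001, 0.767, 0.642, -0.001]
contact_force: [-3.8, 1.7, -3.0]
width: 0.0109
gripper_force: 97.7
```

play_rows(
  motion=[
    [0,0.04,0,0,0],
    [0,0.08,0,0,0],
    [0,0.12,0,0,0],
    [0,0.16,0,0,0],
    [0,0.2,0,0,0],
  ],
)

```text
clock: 9.28
position: [0.5243, -0.0352, 0.0513]
ee_rot: [-0.002, 0.767, 0.642, -0.001]
contact_force: [-6.1, 0.7, -2.6]
width: 0.0107
gripper_force: 97.9
```

```bash
python3 m.py
```

```text
wrist rack 14323 ((572.5756225585938, -43.941383361816406), (127.14002990722656, 82.13231658935547), 79.82395935058594)
scene rack 999 ((574.6763916015625, -43.65312194824219), (128.32208251953125, 89.18083953857422), 80.7415771484375)
nest xy of tcp -0.0219 0.0026
t 9.38 pos [ 0.5245 -0.0352  0.0513] yaw -10.15 tilt [-0.004  0.001 -1.   ] F [-6.2  0.8 -2.9] w 0.0107 gf 97.8
shift [-0.064  0.123 -0.019] turn -0.005 q [-0.2   0.37  1.87  0.    0.91 -0.02]
```

play_rows(
  motion=[
    [0,0.03,0,0,0],
    [0,0.06,0,0,0],
    [0,0.09,0,0,0],
    [0,0.12,0,0,0],
    [0,0.12,0,0,0],
  ],
)

```text
clock: 10.0
position: [0.5279, -0.0358, 0.051]
ee_rot: [-0.003, 0.767, 0.642, -0.002]
contact_force: [-7.9, 1.4, -1.8]
width: 0.0109
gripper_force: 97.9
```

play_rows(
  motion=[
    [0,0.02,0,0,0],
    [0,0.04,0,0,0],
    [0,0.06,0,0,0],
    [0,0.06,0,0,0],
  ],
)

```text
clock: 10.5
position: [0.5295, -0.0361, 0.0509]
ee_rot: [-0.003, 0.767, 0.642, -0.003]
contact_force: [-8.5, 0.7, -0.7]
width: 0.0107
gripper_force: 98.0
```

```bash
python3 m.py
```

```text
wrist rack 14368 ((577.7669067382812, -45.0360107421875), (127.54454803466797, 82.01747131347656), 79.81988525390625)
scene rack 1003 ((579.43408203125, -44.717994689941406), (129.2251434326172, 88.7801513671875), 80.18714141845703)
nest xy of tcp -0.0168 0.0026
t 10.6 pos [ 0.5296 -0.0361  0.0509] yaw -10.14 tilt [-0.008  0.002 -1.   ] F [-9.7  2.4 -1.1] w 0.0111 gf 98.0
shift [-0.066 -0.006 -0.027] turn -0.004 q [-0.2   0.38  1.85 -0.    0.92 -0.02]
```

play_rows(
  motion=[
    [0,0.02,0,0,0],
    [0,0.04,0,0,0],
    [0,0.05,0,0,0],
    [0,0.05,0,0,0],
  ],
)

```text
clock: 11.1
position: [0.5309, -0.0363, 0.0508]
ee_rot: [-0.004, 0.767, 0.642, -0.003]
contact_force: [-9.6, 0.8, -1.2]
width: 0.0109
gripper_force: 98.0
```

play_rows(
  motion=[
    [0,0.02,0,0,0],
    [0,0.04,0,0,0],
    [0,0.05,0,0,0],
    [0,0.05,0,0,0],
  ],
)

```text
clock: 11.6
position: [0.5315, -0.0364, 0.0505]
ee_rot: [-0.005, 0.767, 0.642, -0.004]
contact_force: [-11.4, 1.3, -0.2]
width: 0.0111
gripper_force: 98.1
```

```bash
python3 m.py
```

```text
wrist rack 14463 ((579.9075317382812, -45.02198028564453), (126.8551025390625, 82.30474090576172), 79.83345794677734)
scene rack 996 ((581.561767578125, -44.937538146972656), (128.21319580078125, 88.28460693359375), 80.75871276855469)
nest xy of tcp -0.0148 0.0027
t 11.7 pos [ 0.5315 -0.0364  0.0505] yaw -10.14 tilt [-0.012  0.002 -1.   ] F [-11.6   1.8  -0.4] w 0.0108 gf 98.1
shift [-0.066 -0.056 -0.037] turn -0.004 q [-0.2   0.39  1.84 -0.    0.92 -0.02]
```

View pics/s_last.png

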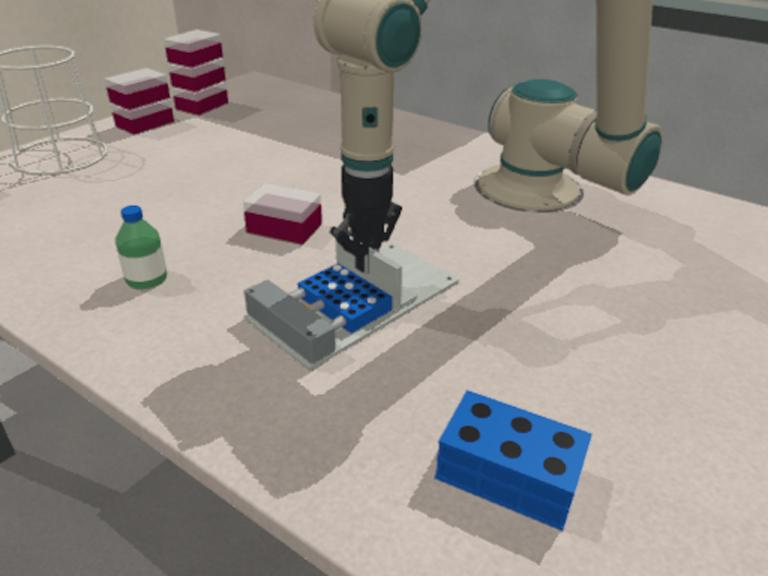

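The scene shows the rack touching both posts at about (300,293) and (340,325), with the blade flush behind it. The force is now rising much faster than the travel. I'll press a bit more so it seats firmly.

play_rows(
  motion=[
    [0,0.02,0,0,0],
    [0,0.04,0,0,0],
    [0,0.05,0,0,0],
    [0,0.05,0,0,0],
  ],
)

```text
clock: 12.2
position: [0.5317, -0.0364, 0.0501]
ee_rot: [-0.006, 0.767, 0.642, -0.005]
contact_force: [-14.7, 2.0, 0.3]
width: 0.0104
gripper_force: 98.2
```

play_rows(
  motion=[
    [0,0.02,0,0,0],
    [0,0.04,0,0,0],
    [0,0.05,0,0,0],
    [0,0.05,0,0,0],
  ],
)

```text
clock: 12.7
position: [0.5317, -0.0364, 0.0498]
ee_rot: [-0.008, 0.767, 0.642, -0.006]
contact_force: [-16.3, 2.9, 2.6]
width: 0.0108
gripper_force: 98.4
```

```bash
python3 m.py; python3 - <<'E'
from h import *
print(manip.get_state()['moment'])
d=manip.get_image('top')
cv2.imwrite('pics/t3.png',cv2.resize(d['img'][120:270,220:330,::-1],None,fx=5,fy=4,interpolation=cv2.INTER_CUBIC)[:600])
d=dict(np.load('pics/s_last.npz'))
cv2.imwrite('pics/s3.png',cv2.resize(d['img'][150:250,150:280,::-1],None,fx=6,fy=6,interpolation=cv2.INTER_CUBIC))
E
```

```text
wrist rack 14663 ((579.767333984375, -45.112220764160156), (127.37543487548828, 81.80095672607422), 79.9708023071289)
scene rack 995 ((581.2122192382812, -44.938690185546875), (129.7292022705078, 88.55518341064453), 79.0523681640625)
nest xy of tcp -0.0145 0.0027
t 12.8 pos [ 0.5317 -0.0364  0.0498] yaw -10.13 tilt [-0.02   0.004 -1.   ] F [-16.6   2.6   2.2] w 0.011 gf 98.4
shift [-0.067 -0.062 -0.053] turn -0.003 q [-0.2   0.39  1.84 -0.    0.93 -0.02]
[ 0.46040506  3.01902931 -0.01477528]
```

View pics/s3.png

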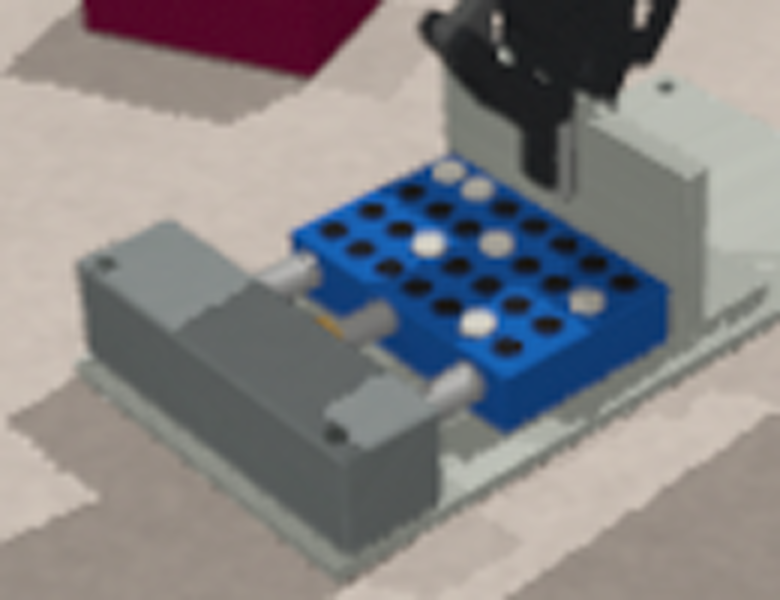

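View pics/w_last.png

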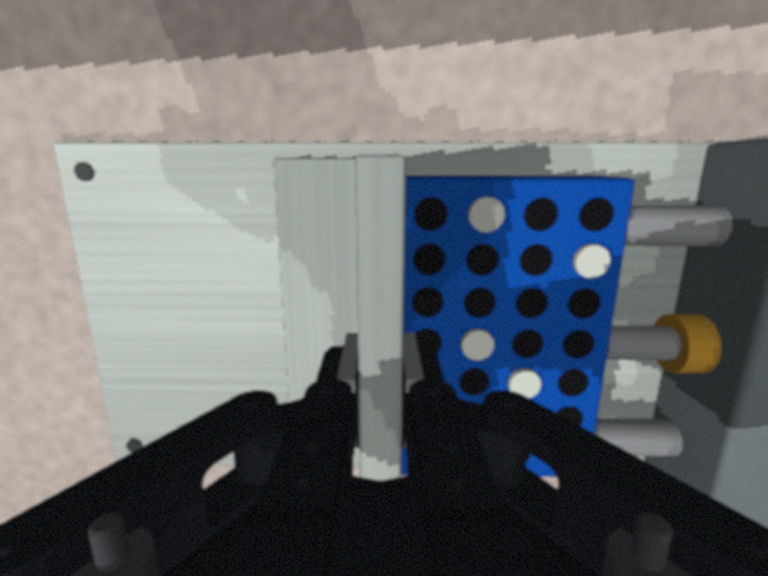

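The rack is on the hard stop: two more 2 mm commands gave no travel, and the push is about 16.5 N. Both posts visibly meet the rack, and it is square to the nest within about 0.1°. Handing in.

```bash
python3 -c "
from rig import manip
print(manip.sign_off())"
```

```text
the job is handed in; nothing more can be done
None
```

The rack is squarely on both stop posts and I handed the job in at about 13 s, with the straightedge still gripped and pressing it at about 16.5 N; the blade leans about 1° forward and sits about 3 mm off the rack's centre.

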